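# Put the leather-cutting dies back on their trays

### The arm

A 6-joint arm with a two-finger parallel gripper is mounted at the origin on the work surface. World frame = base frame: x ahead of the robot, y to its left, z up, the work surface at z = 0. Lengths are in m, angles in rad, forces in N, time in s.
With the tool pointing down it reaches from about 0.35 to 0.775 m from the base axis. Payload 5.5 kg.
Tool frame: the origin (TCP) lies at the very end of the fingers, on their centre line; the grasp point (between the pads) lies 19 mm behind it; z points along the fingers, y is the line along which they close (so a half turn about z gives the same grasp; the last joint's range is limited). The gripper opens to 85 mm and grips with 20 to 120 N. Pads are 22 mm wide; open, the fingers measure 114 mm over their backs; the gripper's body (76 mm by 85 mm) begins 54 mm behind the grasp point. The pads swing forward as they close: fully open they stand 13 mm farther back than shut.
Start: joints at [0.961, 0.313, 0.046, 1.304, 0, 1.431], TCP at [0.26, 0.513, 0.231] pointing down, gripper open.
Joint ranges: [-2.76, 2.76], [-0.86, 1.69], [-1.03, 1.26], [-2.2, 2.34], [-1.47, 1.5], [-3.14, 3.14]. Speed limits (rad/s): [2.57, 2.57, 3.14, 3.14, 3.14, 3.14].

### API

Orientations are given as a unit quaternion [w, x, y, z].
In Python, from workcell import env, imaging, ticket gives the robot as it stands. The module is installed in compiled form; this text tells all that it offers.
- The arm moves only by the tool apply_moves, never from a script. Its argument "rows" is a list of rows, each an object with "xyz": the shift along the tool's x, y, z in mm, a list of three; "turn": the turn, a rotation vector about the tool's x, y, z in rad, a list of three; "grip": the opening, from 0 (shut) to 1 (fully open). A call has 1 to 12 rows; each row is the pose to reach, as a shift and turn from the pose commanded when the call began, along the tool's axes at that moment; what a row does not reach only later rows make up. A row lasts 1/12 s, in which the tool goes at most 41.7 mm and 7.16 degrees, less where a joint would pass 70% of its speed; a pose out of reach is approached as far as the arm can. A call with a gripper value outside its range is refused whole. The fingers move at their own pace and stop on an object; "force" is the grip in N (left out, the last holds). Time passes only in rows, so rows that repeat a pose let the fingers close. It gives the time, the measured TCP pose, the force, the opening and the grip force at its end, in the units of the state.
- env.get_state(): the state, without advancing time (a new reading comes with each control period).
- imaging.read_camera(name): name is "scene" or "top" or "wrist"; returns a dict with "color" (400x640x3 uint8, blue, green, red), "z_map" (400x640 float32, m along the optical axis (not along the pixel's ray), 0 where there is no reading), "camera_matrix" (3x3 intrinsics, pixels), "k1" (the pictures are not rectified: a ray, as slopes to the right and down, at radius r is drawn at 1 + k1 r^2 times it, then the intrinsics apply), "view" (4x4, takes a point from world to camera coordinates). Camera axes: x right, y down, z forward; pixel columns grow to the right and rows downward; lengths in m; the calibration is good to about 2 mm. A picture is of the moment at which its call begins.
- ticket.hand_in(): hands the job in; it is judged then, once.
The state is a dict: "clock": time; "joint_pos": joint angles; "qvel": joint speeds; "tau": joint torques, N m; "tcp_pos": TCP position; "orientation": TCP orientation; "wrist_force": force on the tool from outside, world axes, zero at the start; "ft_torque": the same for the moment, N m; "finger_gap": finger opening in m; "grip_force": force on a finger pad.
Only numpy, scipy, OpenCV 4.12 (cv2) and the standard library are available. Lean on these libraries where they do the work, as an engineer would, in place of code of your own. Each camera call takes 0.05 s, during which the arm holds its last target. There are 200 camera calls.

### The job

Put the four steel cutting dies that stand about the bench back on their trays: each one flat on the tray whose black silhouette has its shape and size, covering that silhouette. Lower them, do not drop them, since their edges chip, and leave the swab pot and the dye bottle standing where they are.

Things in the scene. Friction and masses are not known exactly. Their poses are not given: they have to be found in the camera images.
- die_large_round: Large round leather-cutting die: loose upright band of bare steel, 3 mm thick, 32 mm tall, open above and below, bent to a circle 60 mm across outside; thin braces inside (tops at 22 mm). About 180 g; grip it across the outside. Origin: centre of its underside; z up. Any turn is alike.
- die_small_round: Small round leather-cutting die: loose upright band of bare steel, 3 mm thick, 32 mm tall, open above and below, bent to a circle 42 mm across outside; thin braces inside (tops at 22 mm). About 120 g; grip it across the outside. Origin: centre of its underside; z up. Any turn is alike.
- die_slot: Slot-shaped leather-cutting die: loose upright band of bare steel, 3 mm thick, 32 mm tall, open above and below, bent to a slot with half-round ends, 74 mm long (own x) by 38 wide (own y) outside; thin braces inside (tops at 22 mm). About 170 g; grip it across the outside. Origin: centre of its underside; z up. A half turn makes no difference.
- die_tag: Rectangular leather-cutting die: loose upright band of bare steel, 3 mm thick, 32 mm tall, open above and below, bent to a rectangle 62 mm long (own x) by 46 wide (own y) outside; thin braces inside (tops at 22 mm). About 180 g; grip it across the outside. Origin: centre of its underside; z up. A half turn makes no difference.
- tray_large_round: Tray of the large round die: plywood board 116 (x) by 100 mm (y), stays put; floor 6 mm above the bench, lip round the edge 6 mm wide, 3 mm above the floor. Amid the floor a black silhouette, full size: a circle 60 mm across. Origin: centre of underside, below the silhouette's centre; z up.
- tray_small_round: Tray of the small round die: plywood board 116 (x) by 100 mm (y), stays put; floor 6 mm above the bench, lip round the edge 6 mm wide, 3 mm above the floor. Amid the floor a black silhouette, full size: a circle 42 mm across. Origin: centre of underside, below the silhouette's centre; z up.
- tray_slot: Tray of the slot-shaped die: plywood board 116 (x) by 100 mm (y), stays put; floor 6 mm above the bench, lip round the edge 6 mm wide, 3 mm above the floor. Amid the floor a black silhouette, full size: a slot with half-round ends, 74 mm long (own x) by 38 wide (own y). Origin: centre of underside, below the silhouette's centre; z up. The die lies along the silhouette, either way round.
- tray_tag: Tray of the rectangular die: plywood board 116 (x) by 100 mm (y), stays put; floor 6 mm above the bench, lip round the edge 6 mm wide, 3 mm above the floor. Amid the floor a black silhouette, full size: a rectangle 62 mm long (own x) by 46 wide (own y). Origin: centre of underside, below the silhouette's centre; z up. The die lies along the silhouette, either way round.
- swab_pot: A loose dark glazed pot, 66 mm across and 50 mm high, full of cotton swabs that reach up to 84 mm; about 300 g. A bystander. Origin: centre of its underside.
- dye_bottle: A loose, closed amber bottle of leather dye, 52 mm across and 100 mm high; about 200 g. A bystander. Origin: centre of its underside.
Not all that is in view belongs to the job. Leave any green or yellow look-alike of the die_slot alone.

How it is judged:
By the outcome, as a careful person would: the job done as asked, in the order asked, and still so for the second after the job is handed in, with the robot touching nothing.
It also fails if it takes over 104 s, if anything falls off the work surface, if the arm or the gripper's body presses on something with over 40 N, if the wrist force passes 120 N, or if a joint passes its speed limit or range.

## Working session

There is one attempt and no reset: what is moved stays moved. The work goes in short steps, Python scripts to look and compute and a tool call to move; the robot and the scene stay as the last step left them, time stands still between calls to the robot, and variables do not carry over. Pictures are saved under pics/ and viewed, at most 16 in all, crops included, and the job is handed in when it is done.

Besides the shell and the picture viewer there is one more tool, called after ">>>" as name(argument=value, ...) on one line, values as JSON. apply_moves: Moves the arm, as the interface text tells. Its arguments: {"type":"object","properties":{"rows":{"type":"array"},"force":{"type":"number"}},"required":["rows"]}

```bash
mkdir -p pics; ls; cat > h.py <<'E'
import numpy as np, cv2
from workcell import env, imaging, ticket
def snap(n):
    return imaging.read_camera(n)
def rays(c,uv):
    K=c["camera_matrix"]; k1=float(c["k1"])
    uv=np.atleast_2d(np.asarray(uv,float))
    d=np.array([k1,0,0,0,0.])
    p=cv2.undistortPoints(uv.reshape(-1,1,2),K,d).reshape(-1,2)
    V=c["view"]; R=V[:3,:3]; t=V[:3,3]
    return -R.T@t, np.c_[p,np.ones(len(p))]@R
def onplane(c,uv,z):
    o,d=rays(c,uv); s=(z-o[2])/d[:,2]
    return o+d*s[:,None]
def project(c,P):
    V=c["view"]; P=np.atleast_2d(np.asarray(P,float))
    r,_=cv2.Rodrigues(V[:3,:3])
    return cv2.projectPoints(P.reshape(-1,1,3),r,V[:3,3],c["camera_matrix"],np.array([float(c["k1"]),0,0,0,0]))[0].reshape(-1,2)
def cloud(c):
    h,w=c["z_map"].shape
    uu,vv=np.meshgrid(np.arange(w),np.arange(h))
    o,d=rays(c,np.c_[uu.ravel(),vv.ravel()])
    return (o+d*c["z_map"].reshape(-1,1)).reshape(h,w,3)
E
python3 - <<'E'
from h import *
for n in ("scene","top"):
    c=snap(n); cv2.imwrite(f"pics/{n}0.png",c["color"]); np.savez(f"{n}0.npz",**c)
    print(n,c["k1"],c["camera_matrix"].round(1).tolist(),c["view"].round(3).tolist())
print(env.get_state())
E
```

```text
pics
scene 0.03888119831304808 [[457.4, 0.0, 317.4], [0.0, 457.4, 193.2], [0.0, 0.0, 1.0]] [[-0.34, 0.94, -0.004, 0.15], [0.623, 0.223, -0.749, -0.279], [-0.704, -0.257, -0.662, 1.584], [0.0, 0.0, 0.0, 1.0]]
top -0.07149053902057315 [[373.9, 0.0, 313.9], [0.0, 373.9, 200.1], [0.0, 0.0, 1.0]] [[0.007, -1.0, -0.012, 0.008], [-0.984, -0.005, -0.18, 0.481], [0.18, 0.013, -0.984, 1.089], [0.0, 0.0, 0.0, 1.0]]
{'clock': 0.1, 'joint_pos': array([ 9.61423205e-01,  3.13948962e-01,  4.50861448e-02,  1.30362208e+00,
       -4.93791325e-05,  1.43118195e+00]), 'qvel': array([-1.45691115e-04,  3.39708904e-05,  1.58265080e-03, -1.52254685e-03,
       -8.31537161e-04,  1.54846191e-03]), 'tau': array([ 2.87400617e-03, -4.81727099e+01,  2.99243277e+01,  1.27425621e-02,
       -1.40257071e-04, -1.05057271e-05]), 'tcp_pos': array([0.2600436 , 0.51231053, 0.23048196]), 'orientation': array([-2.85862483e-04,  2.32725570e-01,  9.72542079e-01, -7.94802153e-04]), 'wrist_force': array([ 0.58065769, -0.81170764,  0.18165284]), 'ft_torque': array([ 0.00614478, -0.04354552,  0.03597126]), 'grip_force': 0.0, 'finger_gap': 0.08552334732154235}
```

View pics/scene0.png

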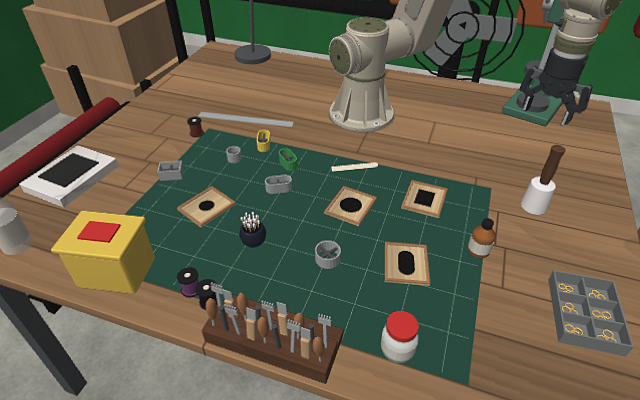

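View pics/top0.png

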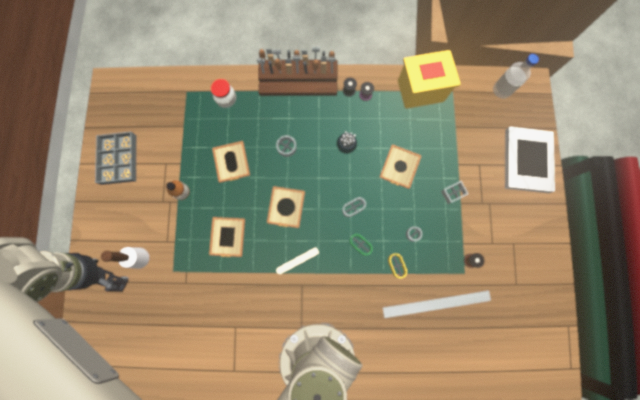

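The scene picture shows the slot die at (278,184), with green (288,158) and yellow (263,140) look-alikes. The small round die is at (233,154), the large at (327,254), the tag at (170,170). Trays: small round (206,205), large round (350,205), tag (425,197), slot (406,262). The pot is at (252,232) and the bottle at (482,240). The top view shows the same layout.

```bash
cat > m.py <<'E'
from h import *
T=dict(np.load("top0.npz")); S=dict(np.load("scene0.npz"))
tr={"t_slot":((231,160),(406,262)),"t_tag":((227,237),(425,197)),"t_large":((286,207),(350,205)),"t_small":((401,166),(206,205))}
di={"slot":((354,207),(278,184)),"small":((415,233),(233,154)),"large":((286,145),(327,254)),"tag":((456,191),(170,170)),"pot":((347,141),(252,232)),"bottle":((177,188),(482,240)),"green":((361,244),(288,158)),"yellow":((398,266),(263,140))}
def rect(P):
    (c,s,a)=cv2.minAreaRect((P[:,:2]*1000).astype(np.float32)); 
    if s[0]<s[1]: s=s[::-1]; a+=90
    return np.round(c,1),np.round(s,1),round((a+90)%180-90,1)
for k,uvs in tr.items():
    for n,c,uv in(("top",T,uvs[0]),("scn",S,uvs[1])):
        m=(c["color"].max(2)<75).astype(np.uint8)
        _,lab=cv2.connectedComponents(m); L=lab[uv[1],uv[0]]
        if not L: print(k,n,"miss",c["color"][uv[1],uv[0]]); continue
        cn=max(cv2.findContours((lab==L).astype(np.uint8),0,1)[0],key=len).reshape(-1,2)
        P=onplane(c,cn,.006); print(k,n,*rect(P))
for k,uvs in di.items():
    for n,c,uv in(("top",T,uvs[0]),("scn",S,uvs[1])):
        X=cloud(c); p0=onplane(c,uv,.02)[0]
        d=np.hypot(*(X-p0)[...,:2].transpose(2,0,1)); z=X[...,2]
        m=(d<.058)&(z>.012)&(z<.13)&(c["z_map"]>0)
        Q=X[m]; print(k,n,"seed",(p0*1000).round()[:2],len(Q),"zmax",np.percentile(Q[:,2],[50,95]).round(3), *(rect(Q[Q[:,2]>.022]) if len(Q)>5 else ()))
E
python3 m.py
```

```text
t_slot top [612.7 280.5] [58.9 25.9] 13.9
t_slot scn [613.2 282.6] [70.3 36.3] 14.5
t_tag top [371.3 281.6] [46.5 34.3] 0.5
t_tag scn [371.3 283.1] [57.7 44.2] -2.4
t_large top [466.6 100.3] [41.4 40.8] 1.0
t_large scn [465.8 103.1] [56.5 51.2] -70.3
t_small top miss [78 86 88]
t_small scn [ 597.9 -260.3] [37.3 31.4] -70.4
slot top seed [ 464. -112.] 160 zmax [0.025 0.035] [ 462.6 -109.2] [73.1 38.3] -59.8
slot scn seed [ 468. -106.] 338 zmax [0.022 0.032] [ 464.4 -107.5] [73.3 43.3] -60.0
small top seed [ 384. -298.] 108 zmax [0.027 0.035] [ 383.8 -292.9] [41.4 41.3] -47.6
small scn seed [ 386. -289.] 161 zmax [0.023 0.032] [ 382.8 -288.6] [45.7 40.2] 24.2
large top seed [663. 102.] 180 zmax [0.024 0.035] [658.6 101.2] [59.6 55.4] -22.5
large scn seed [663. 104.] 430 zmax [0.022 0.032] [660.7 104.9] [61.3 59.4] -6.8
tag top seed [ 516. -433.] 206 zmax [0.025 0.035] [ 512.3 -427. ] [66.  45.4] -63.8
tag scn seed [ 515. -423.] 337 zmax [0.022 0.032] [ 514.  -424.3] [61.8 53.1] -63.7
pot top seed [677. -93.] 346 zmax [0.05  0.081] [663.3 -87.9] [63.5 58.5] 65.7
pot scn seed [658. -93.] 654 zmax [0.048 0.078] [672.3 -82.5] [61.6 54.5] -32.3
bottle top seed [521. 444.] 324 zmax [0.068 0.102] [509.2 430.2] [52.  44.5] -29.2
bottle scn seed [495. 442.] 703 zmax [0.06  0.099] [520.7 437.1] [51.9 41.1] 80.5
green top seed [ 350. -132.] 156 zmax [0.025 0.036] [ 349.1 -129. ] [70.9 38.5] 51.6
green scn seed [ 349. -126.] 240 zmax [0.022 0.032] [ 350.8 -126.6] [78.2 39.6] 46.3
yellow top seed [ 285. -243.] 202 zmax [0.025 0.035] [ 286.8 -240. ] [74.  39.3] 21.0
yellow scn seed [ 289. -235.] 192 zmax [0.022 0.032] [ 286.2 -235.7] [82.5 37.2] 24.0
```

```bash
python3 - <<'E'
from h import *
c=dict(np.load("scene0.npz"))["color"]
cv2.imwrite("pics/crop0.png",cv2.resize(c[120:310,130:520],(790,385),interpolation=3))
E
```

```text
(no output)
```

View pics/crop0.png

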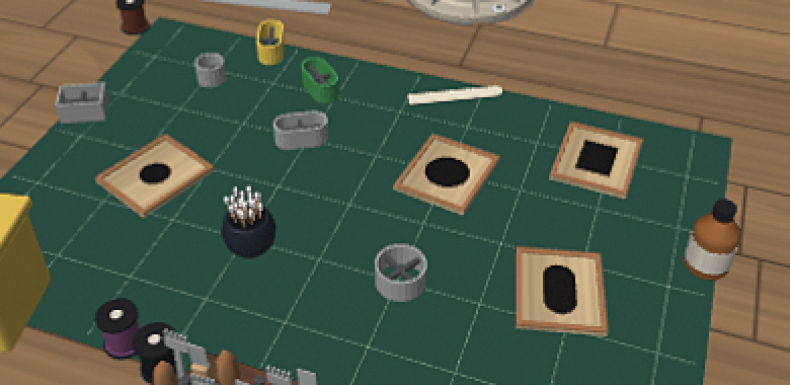

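Candidates for the steel slot die: steel (278,184) is the one described. Green (288,158) and yellow (263,140) are look-alikes to leave alone. The steel rings at (327,254) and (233,154) differ in size, 60 and 42 mm, and the measured extents agree. I start with the large round die.

```bash
cat >> h.py <<'E'
from scipy.spatial.transform import Rotation as Ro
def go(x,y,z,phi):
    "target in mm, phi deg = world direction of tool y; prints shift & turn from now"
    s=env.get_state(); R0=Ro.from_quat(np.roll(s["orientation"],-1)); 
    p=np.radians(phi); yv=np.array([np.cos(p),np.sin(p),0]); zv=np.array([0,0,-1.]); xv=np.cross(yv,zv)
    R1=Ro.from_matrix(np.c_[xv,yv,zv])
    sh=R0.inv().apply(np.array([x,y,z])-s["tcp_pos"]*1000)
    tv=(R0.inv()*R1).as_rotvec()
    Y=R0.as_matrix()[:,1]
    print("t",round(s["clock"],1),"tcp",(s["tcp_pos"]*1000).round(1),"phi",np.degrees(np.arctan2(Y[1],Y[0])).round(1),"q",s["joint_pos"].round(2),"shift",sh.round(1),"turn",tv.round(3),"gap",round(s["finger_gap"]*1000,1))
E
python3 -c "
from h import *
go(660,103,150,0)"
```

```text
t 0.1 tcp [260.  512.3 230.5] phi 63.1 q [ 0.96  0.31  0.05  1.3  -0.    1.43] shift [-541.9 -183.8   80.7] turn [-2.000e-03  1.000e-03  1.101e+00] gap 85.5
```

>>> apply_moves(rows=[{"xyz":[-40,-14,6],"turn":[0,0,0.1],"grip":1},{"xyz":[-78,-27,12],"turn":[0,0,0.2],"grip":1},{"xyz":[-116,-40,18],"turn":[0,0,0.3],"grip":1},{"xyz":[-154,-53,24],"turn":[0,0,0.4],"grip":1},{"xyz":[-192,-66,30],"turn":[0,0,0.5],"grip":1},{"xyz":[-230,-79,36],"turn":[0,0,0.6],"grip":1},{"xyz":[-268,-92,42],"turn":[0,0,0.7],"grip":1},{"xyz":[-306,-105,48],"turn":[0,0,0.8],"grip":1},{"xyz":[-344,-118,54],"turn":[0,0,0.9],"grip":1},{"xyz":[-382,-131,60],"turn":[0,0,1.0],"grip":1},{"xyz":[-420,-144,66],"turn":[0,0,1.1],"grip":1},{"xyz":[-455,-156,72],"turn":[-0.002,0.001,1.1],"grip":1}])

```text
clock: 1.1
tcp_pos: [0.5966, 0.1656, 0.1585]
orientation: [-0.0, 0.708, 0.706, 0.001]
wrist_force: [-0.3, 1.1, 0.6]
finger_gap: 0.0853
grip_force: 0.0
```

```bash
python3 -c "
from h import *
go(660,103,150,0)"
```

```text
t 1.1 tcp [596.6 165.6 158.5] phi -0.2 q [0.14 0.43 0.03 1.18 0.   1.72] shift [-62.4  63.7   8.4] turn [ 0.001 -0.002 -0.004] gap 85.3
```

>>> apply_moves(rows=[{"xyz":[-25,25,4],"turn":[0,0,0],"grip":1},{"xyz":[-50,50,8],"turn":[0,0,0],"grip":1},{"xyz":[-62,64,8],"turn":[0,0,0],"grip":1},{"xyz":[-62,64,8],"turn":[0,0,0],"grip":1},{"xyz":[-62,64,8],"turn":[0,0,0],"grip":1}])

```text
clock: 1.52
tcp_pos: [0.6596, 0.1047, 0.1501]
orientation: [-0.001, 0.707, 0.707, 0.001]
wrist_force: [-1.0, -0.3, -0.9]
finger_gap: 0.0852
grip_force: 0.0
```

```bash
python3 - <<'E'
from h import *
c=snap("wrist"); cv2.imwrite("pics/w1.png",c["color"]); np.savez("w.npz",**c)
V=c["view"]; print(c["k1"],c["camera_matrix"].round(1).tolist(),V.round(3).tolist(),"cam",(-V[:3,:3].T@V[:3,3]).round(3))
print(project(c,[[.66,.103,.032]]), project(c,[[.66,.103,.006]]))
go(660,103,60,0)
E
```

```text
-0.045397973438434096 [[292.9, 0.0, 317.9], [0.0, 292.9, 203.0], [0.0, 0.0, 1.0]] [[1.0, -0.001, -0.001, -0.657], [-0.001, -0.956, 0.294, 0.087], [-0.002, -0.294, -0.956, 0.334], [0.0, 0.0, 0.0, 1.0]] cam [0.658 0.18  0.293]
[[320.48606343 200.22711667]] [[320.29780315 192.92943223]]
t 1.6 tcp [658.8 105.7 150.5] phi 0.0 q [0.04 0.52 0.17 1.21 0.   1.61] shift [-2.9  1.2 90.5] turn [-0.001 -0.002  0.   ] gap 85.5
```

View pics/w1.png

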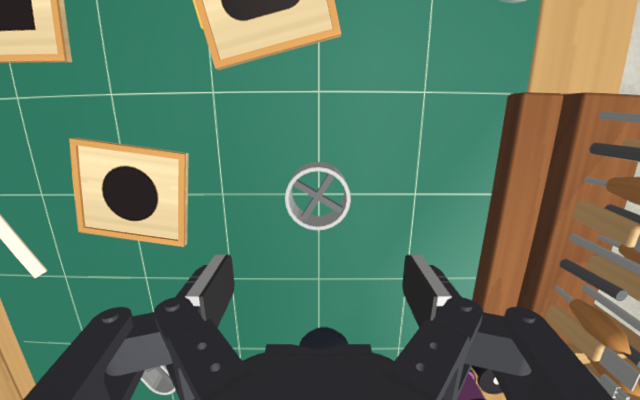

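Wrist view: large die rim centred at about (318,197), large-tray silhouette at about (130,193).

```bash
cat >> h.py <<'E'
def rect(P):
    (c,s,a)=cv2.minAreaRect((P[:,:2]*1000).astype(np.float32))
    if s[0]<s[1]: s=s[::-1]; a+=90
    return np.round(c,1),np.round(s,1),round((a+90)%180-90,1)
def comp(m,uv,r=12):
    n,lab,st,ce=cv2.connectedComponentsWithStats(m.astype(np.uint8))
    u,v=map(int,uv); w=lab[max(v-r,0):v+r,max(u-r,0):u+r]; w=w[w>0]
    if not len(w): return None
    return (lab==np.bincount(w).argmax())
def sil(c,xy,th=80):
    "silhouette near world xy (mm)"
    uv=project(c,[[xy[0]/1e3,xy[1]/1e3,.006]])[0]
    b=comp(c["color"].max(2)<th,uv)
    if b is None: return "none",uv
    cn=max(cv2.findContours(b.astype(np.uint8),0,1)[0],key=len).reshape(-1,2)
    P=onplane(c,cn,.006); mc=cv2.minEnclosingCircle((P[:,:2]*1e3).astype(np.float32))
    return "uv",cn.mean(0).round(),"rect",*rect(P),"circ",np.round(mc[0],1),round(mc[1],1)
def rim(c,xy,zb=0.,th=170):
    "top rim of die near world xy (mm), underside at zb"
    z=zb+.032; p=project(c,[[xy[0]/1e3,xy[1]/1e3,z]])[0]
    e=project(c,[[xy[0]/1e3+.055,xy[1]/1e3,z]])[0]; r=np.hypot(*(e-p))
    hsv=cv2.cvtColor(c["color"],cv2.COLOR_BGR2HSV)
    m=(hsv[...,1]<60)&(hsv[...,2]>th)
    vv,uu=np.indices(m.shape); m&=np.hypot(uu-p[0],vv-p[1])<r
    n,lab,st,ce=cv2.connectedComponentsWithStats(m.astype(np.uint8))
    k=1+st[1:,4].argmax(); cn=np.argwhere(lab==k)[:,::-1]
    P=onplane(c,cn,z); mc=cv2.minEnclosingCircle((P[:,:2]*1e3).astype(np.float32))
    return "uv",cn.mean(0).round(),"n",st[k,4],"rect",*rect(P),"circ",np.round(mc[0],1),round(mc[1],1)
E
python3 - <<'E'
from h import *
c=dict(np.load("w.npz"))
print(rim(c,(660,103))); print(sil(c,(466,102)))
E
```

```text
('uv', array([319., 197.]), 'n', np.int32(848), 'rect', array([664.6, 109.5]), array([79.3, 60.5]), 37.1, 'circ', array([670.5, 105.1]), 43.8)
('uv', array([130., 193.]), 'rect', array([462.4, 102.6]), array([57.6, 55.8]), -0.5, 'circ', array([462.5, 102.5]), 29.0)
```

```bash
sed -i 's/^    n,lab,st,ce=cv2.connectedComponentsWithStats(m.astype(np.uint8))\n    k=1/&/; s/    vv,uu=np.indices/    m=cv2.morphologyEx(m.astype(np.uint8),cv2.MORPH_OPEN,np.ones((3,3)))>0\n    vv,uu=np.indices/' h.py
python3 - <<'E'
from h import *
c=dict(np.load("w.npz"))
for th in(150,190,210): print(rim(c,(660,103),th=th))
E
```

```text
('uv', array([316., 198.]), 'n', np.int32(935), 'rect', array([657.2, 103.7]), array([60.9, 60.6]), 89.9, 'circ', array([657.1, 104. ]), 30.9)
('uv', array([317., 189.]), 'n', np.int32(479), 'rect', array([656.6, 108.9]), array([59.5, 49.1]), 2.6, 'circ', array([657.1, 103.9]), 30.2)
('uv', array([347., 194.]), 'n', np.int32(48), 'rect', array([685. , 108.5]), array([14.9,  3.1]), -80.1, 'circ', array([684.5, 108.4]), 7.5)
```

>>> apply_moves(rows=[{"xyz":[-2,0,25],"turn":[0,0,0],"grip":1},{"xyz":[-2,0,55],"turn":[0,0,0],"grip":1},{"xyz":[-2,0,85],"turn":[0,0,0],"grip":1},{"xyz":[-2,0,108],"turn":[0,0,0],"grip":1},{"xyz":[-2,0,122],"turn":[0,0,0],"grip":1},{"xyz":[-2,0,132],"turn":[0,0,0],"grip":1},{"xyz":[-2,0,139],"turn":[0,0,0],"grip":1},{"xyz":[-2,0,143],"turn":[0,0,0],"grip":1},{"xyz":[-2,0,146],"turn":[0,0,0],"grip":1},{"xyz":[-2,0,146],"turn":[0,0,0],"grip":1},{"xyz":[-2,0,146],"turn":[0,0,0],"grip":1}])

```text
clock: 2.48
tcp_pos: [0.6603, 0.1041, 0.0062]
orientation: [0.0, 0.707, 0.707, 0.002]
wrist_force: [0.2, 1.2, -0.4]
finger_gap: 0.0854
grip_force: 0.0
```

>>> apply_moves(rows=[{"xyz":[0,0,0],"turn":[0,0,0],"grip":0.6},{"xyz":[0,0,0],"turn":[0,0,0],"grip":0.6},{"xyz":[0,0,0],"turn":[0,0,0],"grip":0.5},{"xyz":[0,0,0],"turn":[0,0,0],"grip":0.5},{"xyz":[0,0,0],"turn":[0,0,0],"grip":0.5},{"xyz":[0,0,0],"turn":[0,0,0],"grip":0.5},{"xyz":[0,0,0],"turn":[0,0,0],"grip":0.5},{"xyz":[0,0,0],"turn":[0,0,0],"grip":0.5}], force=40)

```text
clock: 3.15
tcp_pos: [0.6604, 0.104, 0.0065]
orientation: [0.0, 0.707, 0.707, 0.002]
wrist_force: [-0.7, -0.6, 5.9]
finger_gap: 0.0588
grip_force: 43.9
```

>>> apply_moves(rows=[{"xyz":[0,0,-4],"turn":[0,0,0],"grip":0.5},{"xyz":[0,0,-12],"turn":[0,0,0],"grip":0.5},{"xyz":[0,0,-24],"turn":[0,0,0],"grip":0.5},{"xyz":[0,-15,-40],"turn":[0,0,0],"grip":0.5},{"xyz":[0,-40,-50],"turn":[0,0,0],"grip":0.5},{"xyz":[-1,-70,-50],"turn":[0,0,0],"grip":0.5},{"xyz":[-1,-105,-50],"turn":[0,0,0],"grip":0.5},{"xyz":[-1,-140,-50],"turn":[0,0,0],"grip":0.5},{"xyz":[-1,-170,-50],"turn":[0,0,0],"grip":0.5},{"xyz":[-1,-188,-50],"turn":[0,0,0],"grip":0.5},{"xyz":[-1,-195,-50],"turn":[0,0,0],"grip":0.5},{"xyz":[-1,-195,-50],"turn":[0,0,0],"grip":0.5}])

```text
clock: 4.15
tcp_pos: [0.4634, 0.1028, 0.0559]
orientation: [-0.0, 0.707, 0.708, 0.001]
wrist_force: [1.1, -0.3, -1.5]
finger_gap: 0.0592
grip_force: 43.7
```

```bash
python3 - <<'E'
from h import *
c=snap("wrist"); cv2.imwrite("pics/w2.png",c["color"]); np.savez("w.npz",**c)
go(465,102.5,60,0)
print(sil(c,(466,102))); s=env.get_state()
for th in (140,160): print(rim(c,s["tcp_pos"][:2]*1e3,zb=s["tcp_pos"][2]-.006,th=th))
s=snap("scene"); np.savez("s.npz",**s)
E
```

```text
t 4.2 tcp [465.5 102.8  56.1] phi 0.1 q [ 0.05  0.25 -0.49  0.82  0.    1.62] shift [-0.3 -0.5 -3.9] turn [ 0.003 -0.002  0.001] gap 58.8
('uv', array([309., 245.]), 'rect', array([454.6,  90.9]), array([31., 29.]), -32.0, 'circ', array([454.8,  90.9]), 20.9)
('uv', array([309., 279.]), 'n', np.int32(3119), 'rect', array([461.4, 103.2]), array([60.5, 58.8]), -89.8, 'circ', array([461.7, 103. ]), 30.7)
('uv', array([317., 279.]), 'n', np.int32(2455), 'rect', array([461.5, 103.3]), array([59.5, 58.5]), -90.0, 'circ', array([461.6, 102.9]), 30.4)
```

View pics/w2.png

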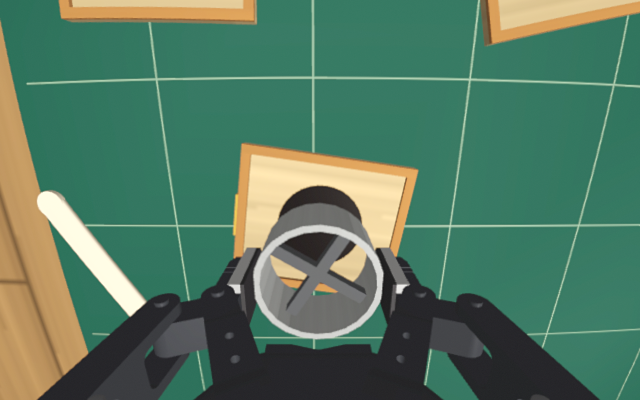

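The held ring is centred at (318,280). Its silhouette peeks out above at (320,200), so I fit the visible arc.

```bash
cat >> h.py <<'E'
from scipy.optimize import least_squares
def arc(c,uv,r,box,th=70):
    "fit known-radius circle (mm) to outer dark edge within box (u0,v0,u1,v1), top edge per column"
    g=c["color"].max(2); pts=[]
    for u in range(box[0],box[2]):
        col=np.where(g[box[1]:box[3],u]<th)[0]
        if len(col): pts.append((u,box[1]+col[0]-.5))
    P=onplane(c,pts,.006)[:,:2]*1e3
    f=least_squares(lambda p:np.hypot(*(P-p).T)-r,P.mean(0)-[0,15],loss="soft_l1")
    return f.x.round(1),np.abs(f.fun).mean().round(2)
E
python3 - <<'E'
from h import *
c=dict(np.load("w.npz"))
for th in(60,90,120): print(arc(c,None,30,(283,170,358,212),th))
E
```

```text
(array([462.4, 101.1]), np.float64(0.2))
(array([462.6, 101.5]), np.float64(0.21))
(array([462.6, 101.7]), np.float64(0.19))
```

>>> apply_moves(rows=[{"xyz":[-1,0.5,6],"turn":[0,0,0],"grip":0.5},{"xyz":[-1.5,1,14],"turn":[0,0,0],"grip":0.5},{"xyz":[-1.5,1,22],"turn":[0,0,0],"grip":0.5},{"xyz":[-1.5,1,29],"turn":[0,0,0],"grip":0.5},{"xyz":[-1.5,1,34],"turn":[0,0,0],"grip":0.5},{"xyz":[-1.5,1,37],"turn":[0,0,0],"grip":0.5},{"xyz":[-1.5,1,39],"turn":[0,0,0],"grip":0.5},{"xyz":[-1.5,1,40.5],"turn":[0,0,0],"grip":0.5},{"xyz":[-1.5,1,41.5],"turn":[0,0,0],"grip":0.5},{"xyz":[-1.5,1,42.5],"turn":[0,0,0],"grip":0.5},{"xyz":[-1.5,1,43],"turn":[0,0,0],"grip":0.5},{"xyz":[-1.5,1,43],"turn":[0,0,0],"grip":0.5}])

```text
clock: 5.25
tcp_pos: [0.4659, 0.1013, 0.0125]
orientation: [-0.0, 0.707, 0.707, 0.001]
wrist_force: [-1.3, 0.2, 0.3]
finger_gap: 0.0588
grip_force: 43.9
```

>>> apply_moves(rows=[{"xyz":[0,0,0.5],"turn":[0,0,0],"grip":0.5},{"xyz":[0,0,1],"turn":[0,0,0],"grip":0.5},{"xyz":[0,0,1],"turn":[0,0,0],"grip":0.5}])

```text
clock: 5.5
tcp_pos: [0.4659, 0.1013, 0.0124]
orientation: [0.0, 0.707, 0.707, 0.001]
wrist_force: [-3.4, -0.6, 11.4]
finger_gap: 0.0593
grip_force: 45.0
```

>>> apply_moves(rows=[{"xyz":[0,0,-0.5],"turn":[0,0,0],"grip":0.72},{"xyz":[0,0,-0.5],"turn":[0,0,0],"grip":0.78},{"xyz":[0,0,-0.5],"turn":[0,0,0],"grip":0.9},{"xyz":[0,0,-0.5],"turn":[0,0,0],"grip":1},{"xyz":[0,0,-0.5],"turn":[0,0,0],"grip":1},{"xyz":[0,0,-10],"turn":[0,0,0],"grip":1},{"xyz":[0,0,-35],"turn":[0,0,0],"grip":1},{"xyz":[0,0,-65],"turn":[0,0,0],"grip":1},{"xyz":[0,0,-100],"turn":[0,0,0],"grip":1},{"xyz":[0,0,-125],"turn":[0,0,0],"grip":1},{"xyz":[0,0,-138],"turn":[0,0,0],"grip":1},{"xyz":[0,0,-138],"turn":[0,0,0],"grip":1}])

```text
clock: 6.5
tcp_pos: [0.468, 0.1012, 0.1532]
orientation: [0.002, 0.707, 0.707, 0.004]
wrist_force: [0.5, 0.3, 0.5]
finger_gap: 0.0856
grip_force: 0.0
```

```bash
python3 - <<'E'
from h import *
w=snap("wrist"); s=snap("scene"); np.savez("w.npz",**w); np.savez("s.npz",**s)
print(rim(w,(463,102),zb=.006,th=150))
a=cv2.resize(w["color"][130:270,220:420],(400,280),interpolation=3)
b=cv2.resize(s["color"][170:240,300:400],(400,280),interpolation=3)
cv2.imwrite("pics/p1.png",np.hstack([a,b]))
go(464,-108,150,30)
E
```

```text
('uv', array([313., 198.]), 'n', np.int32(877), 'rect', array([464. , 101.1]), array([60.2, 60. ]), 90.0, 'circ', array([464.6, 101.4]), 31.0)
t 6.6 tcp [465.8 101.1 149.6] phi 0.1 q [ 0.04  0.17 -0.35  1.05  0.    1.61] shift [-209.1   -2.    -0.9] turn [ 0.003 -0.001 -0.523] gap 85.6
```

View pics/p1.png

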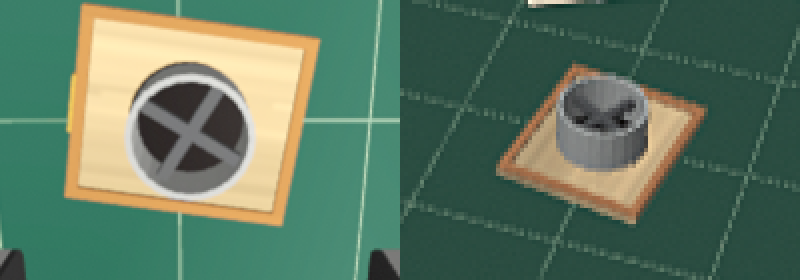

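The picture shows the large die sitting within its board over the silhouette, with no obvious black sticking out. Next is the slot die, and I'll check the board centre numerically.

>>> apply_moves(rows=[{"xyz":[-20,0,0],"turn":[0.003,-0.001,-0.06],"grip":1},{"xyz":[-50,0,0],"turn":[0.003,-0.001,-0.15],"grip":1},{"xyz":[-85,-1,0],"turn":[0.003,-0.001,-0.26],"grip":1},{"xyz":[-120,-1,0],"turn":[0.003,-0.001,-0.36],"grip":1},{"xyz":[-155,-2,0],"turn":[0.003,-0.001,-0.46],"grip":1},{"xyz":[-185,-2,0],"turn":[0.003,-0.001,-0.523],"grip":1},{"xyz":[-205,-2,0],"turn":[0.003,-0.001,-0.523],"grip":1},{"xyz":[-209,-2,0],"turn":[0.003,-0.001,-0.523],"grip":1},{"xyz":[-209,-2,0],"turn":[0.003,-0.001,-0.523],"grip":1},{"xyz":[-209,-2,0],"turn":[0.003,-0.001,-0.523],"grip":1}])

```text
clock: 7.43
tcp_pos: [0.4627, -0.1072, 0.1475]
orientation: [-0.002, 0.5, 0.866, -0.0]
wrist_force: [-0.0, -0.6, 0.3]
finger_gap: 0.0852
grip_force: 0.0
```

```bash
cat >> h.py <<'E'
def board(c,xy,z=.009):
    "outer outline of tray near xy: non-green blob; returns rect on z"
    hsv=cv2.cvtColor(c["color"],cv2.COLOR_BGR2HSV)
    p=project(c,[[xy[0]/1e3,xy[1]/1e3,z]])[0]
    m=~((hsv[...,0]>40)&(hsv[...,0]<95)&(hsv[...,1]>60)); m=cv2.morphologyEx(m.astype(np.uint8),cv2.MORPH_OPEN,np.ones((5,5)))
    b=comp(m>0,p)
    cn=max(cv2.findContours(b.astype(np.uint8),0,1)[0],key=len).reshape(-1,2)
    return rect(onplane(c,cn,z))
E
python3 - <<'E'
from h import *
w=dict(np.load("w.npz")); s=dict(np.load("s.npz")); s0=dict(np.load("scene0.npz"))
print("board w",board(w,(465,102)),"board s",board(s0,(465,102)), "scene rim",rim(s,(466,102),zb=.006,th=120))
c=snap("wrist"); np.savez("w.npz",**c); cv2.imwrite("pics/w3.png",c["color"])
for th in(140,160,180): print(rim(c,(464,-108),th=th))
go(464,-108,150,30)
E
```

```text
board w (array([461.9, 102.7]), array([119.3, 102.2]), -8.3) board s (array([469.5, 103.4]), array([126.9, 104.6]), -8.0) scene rim ('uv', array([344., 205.]), 'n', np.int32(81), 'rect', array([505. ,  96.1]), array([41.1, 25.8]), 17.9, 'circ', array([505.1,  95.9]), 24.1)
('uv', array([316., 198.]), 'n', np.int32(1595), 'rect', array([ 460.8, -108.6]), array([74.9, 38.7]), -61.3, 'circ', array([ 460.8, -108.5]), 37.6)
('uv', array([316., 198.]), 'n', np.int32(939), 'rect', array([ 460.8, -108.6]), array([74.9, 38.7]), -61.3, 'circ', array([ 460.4, -108.8]), 37.6)
('uv', array([317., 198.]), 'n', np.int32(866), 'rect', array([ 460.8, -108.6]), array([74.9, 38.7]), -61.3, 'circ', array([ 460.7, -108.7]), 37.5)
t 7.5 tcp [ 463.  -106.8  147.8] phi 30.1 q [-0.4   0.17 -0.35  1.05  0.    0.65] shift [-1.6  0.3 -2.2] turn [-0.002 -0.003  0.001] gap 85.9
```

View pics/w3.png

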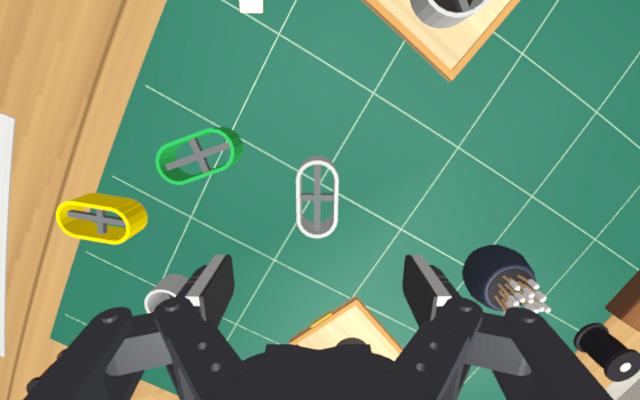

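Slot die at (317,198) in the wrist view, green (199,155) and yellow (100,218) well clear of the fingers; the small die and its tray are lower in the frame. Lowering onto the steel slot.

>>> apply_moves(rows=[{"xyz":[-1,0.5,25],"turn":[0.002,0,0.014],"grip":1},{"xyz":[-1,0.5,55],"turn":[0,0,0.014],"grip":1},{"xyz":[-1,0.5,85],"turn":[0,0,0.014],"grip":1},{"xyz":[-1,0.5,108],"turn":[0,0,0.014],"grip":0.9},{"xyz":[-1,0.5,122],"turn":[0,0,0.014],"grip":0.8},{"xyz":[-1,0.5,132],"turn":[0,0,0.014],"grip":0.8},{"xyz":[-1,0.5,138],"turn":[0,0,0.014],"grip":0.8},{"xyz":[-1,0.5,141],"turn":[0,0,0.014],"grip":0.8},{"xyz":[-1,0.5,142],"turn":[0,0,0.014],"grip":0.8},{"xyz":[-1,0.5,142],"turn":[0,0,0.014],"grip":0.8}])

```text
clock: 8.32
tcp_pos: [0.4648, -0.1081, 0.007]
orientation: [-0.0, 0.506, 0.863, -0.0]
wrist_force: [-0.4, 0.0, 0.3]
finger_gap: 0.0681
grip_force: 0.0
```

>>> apply_moves(rows=[{"xyz":[0,0,0],"turn":[0,0,0],"grip":0.5},{"xyz":[0,0,0],"turn":[0,0,0],"grip":0.5},{"xyz":[0,0,0],"turn":[0,0,0],"grip":0.4},{"xyz":[0,0,0],"turn":[0,0,0],"grip":0.3},{"xyz":[0,0,0],"turn":[0,0,0],"grip":0.3},{"xyz":[0,0,0],"turn":[0,0,0],"grip":0.3},{"xyz":[0,0,0],"turn":[0,0,0],"grip":0.3},{"xyz":[0,0,0],"turn":[0,0,0],"grip":0.3},{"xyz":[0,0,0],"turn":[0,0,0],"grip":0.3}])

```text
clock: 9.07
tcp_pos: [0.465, -0.1089, 0.0075]
orientation: [0.0, 0.506, 0.863, -0.0]
wrist_force: [-1.3, 0.3, 6.7]
finger_gap: 0.0373
grip_force: 41.0
```

```bash
python3 - <<'E'
from h import *
go(613,282,75,104); go(464,-107,75,29.3)
E
```

```text
t 9.1 tcp [ 465.  -108.9    7.5] phi 29.2 q [-0.4   0.32 -0.55  0.7  -0.    0.66] shift [268.9 319.9 -67.7] turn [-0.     0.    -1.305] gap 37.3
t 9.1 tcp [ 465.  -108.9    7.5] phi 29.2 q [-0.4   0.32 -0.55  0.7  -0.    0.66] shift [  2.1   0.  -67.5] turn [-0.     0.    -0.002] gap 37.3
```

>>> apply_moves(rows=[{"xyz":[0,0,-4],"turn":[0,0,0],"grip":0.3},{"xyz":[0,0,-14],"turn":[0,0,0],"grip":0.3},{"xyz":[0,0,-30],"turn":[0,0,0],"grip":0.3},{"xyz":[0,0,-50],"turn":[0,0,0],"grip":0.3},{"xyz":[8,10,-70],"turn":[0,0,-0.05],"grip":0.3},{"xyz":[24,29,-90],"turn":[0,0,-0.15],"grip":0.3},{"xyz":[46,55,-105],"turn":[0,0,-0.26],"grip":0.3},{"xyz":[69,82,-112],"turn":[0,0,-0.37],"grip":0.3},{"xyz":[92,109,-112],"turn":[0,0,-0.48],"grip":0.3},{"xyz":[115,137,-112],"turn":[0,0,-0.59],"grip":0.3},{"xyz":[138,164,-112],"turn":[0,0,-0.7],"grip":0.3},{"xyz":[161,191,-112],"turn":[0,0,-0.81],"grip":0.3}])

```text
clock: 10.07
tcp_pos: [0.5527, 0.1269, 0.1185]
orientation: [-0.001, 0.122, 0.992, -0.0]
wrist_force: [0.8, -0.7, -2.4]
finger_gap: 0.0373
grip_force: 40.5
```

```bash
python3 - <<'E'
from h import *
go(613,282,120,104)
E
```

```text
t 10.1 tcp [552.7 126.9 118.5] phi 75.9 q [ 0.08  0.36 -0.18  1.04  0.    0.33] shift [-20.8 165.1  -1.6] turn [ 0.    -0.002 -0.49 ] gap 37.3
```

>>> apply_moves(rows=[{"xyz":[-4,32,-1],"turn":[0,0,-0.1],"grip":0.3},{"xyz":[-8,65,-1],"turn":[0,-0.001,-0.2],"grip":0.3},{"xyz":[-12,97,-1],"turn":[0,-0.001,-0.3],"grip":0.3},{"xyz":[-16,127,-1],"turn":[0,-0.002,-0.4],"grip":0.3},{"xyz":[-19,150,-1],"turn":[0,-0.002,-0.46],"grip":0.3},{"xyz":[-21,162,-1],"turn":[0,-0.002,-0.49],"grip":0.3},{"xyz":[-21,165,-1],"turn":[0,-0.002,-0.49],"grip":0.3},{"xyz":[-21,165,-1],"turn":[0,-0.002,-0.49],"grip":0.3},{"xyz":[-21,165,-1],"turn":[0,-0.002,-0.49],"grip":0.3}])

```text
clock: 10.82
tcp_pos: [0.6133, 0.2791, 0.1189]
orientation: [-0.001, -0.119, 0.993, -0.0]
wrist_force: [-1.0, 0.3, -1.6]
finger_gap: 0.0374
grip_force: 40.5
```

```bash
python3 - <<'E'
from h import *
go(613,282,120,104)
c=snap("wrist"); np.savez("w.npz",**c); cv2.imwrite("pics/w4.png",c["color"])
s=env.get_state()
print("held",rim(c,s["tcp_pos"][:2]*1e3,zb=s["tcp_pos"][2]-.0072,th=150)); 
for th in (60,80,100):print(sil(c,(613,282),th))
E
```

```text
t 10.8 tcp [613.3 279.1 118.9] phi 103.6 q [ 0.31  0.55  0.14  1.16 -0.    0.07] shift [-0.4  2.9 -1.1] turn [-0.    -0.001 -0.006] gap 37.4
held ('uv', array([321., 271.]), 'n', np.int32(2939), 'rect', array([610.6, 279.3]), array([73.7, 38.5]), 13.8, 'circ', array([610.5, 279.4]), 37.0)
('none', array([320.0895296 , 201.50977492]))
('uv', array([323., 177.]), 'rect', array([589.2, 279.2]), array([37.4, 29.6]), -85.6, 'circ', array([593.6, 280.5]), 20.5)
('uv', array([322., 178.]), 'rect', array([589.4, 278.8]), array([37.3, 30.6]), -84.1, 'circ', array([594. , 280.2]), 20.7)
```

View pics/w4.png

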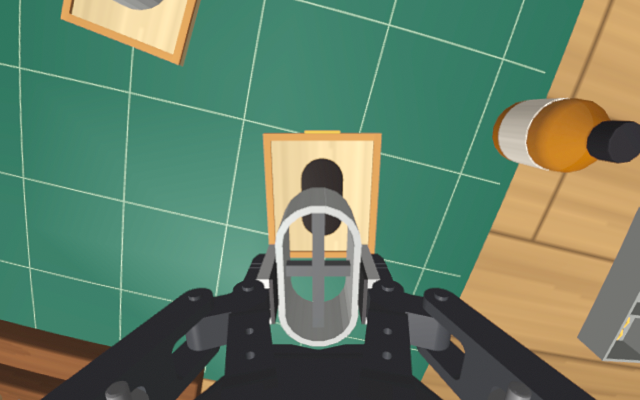

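The held slot die is centred at (318,275). The silhouette's upper round end is at (322,175) and its lower end shows inside the die at (320,230). I fit the upper end and the sides.

```bash
python3 - <<'E'
from h import *
c=dict(np.load("w.npz"))
for th in(70,90,110): print(arc(c,None,19,(303,150,342,182),th))
g=c["color"].max(2); L=[];R=[];M=[]
for v in range(174,188):
    k=np.where(g[v,290:350]<90)[0]+290; L.append((k[0]-.5,v)); R.append((k[-1]+.5,v))
L=onplane(c,L,.006);R=onplane(c,R,.006); M=(L+R)/2*1e3
print("width",np.linalg.norm((R-L)[:,:2],axis=1).mean()*1e3)
for Q in (L,R):
    vx,vy,*_=cv2.fitLine((Q[:,:2]*1e3).astype(np.float32),2,0,.01,.01).ravel(); print("ang",np.degrees(np.arctan(vy/vx)))
print("mid",M[::6,:2].round(1))
b=comp((g<90)&(np.indices(g.shape)[0]>222)&(np.indices(g.shape)[0]<245),(320,230)); 
p=np.argwhere(b)[:,::-1]; print("lower end",p[p[:,1].argmax()],onplane(c,[p[p[:,1].argmax()]],.006).round(4), "upper",onplane(c,[(322,158)],.006).round(4))
print(board(c,(613,282)))
E
```

```text
(array([560. , 271.6]), np.float64(4.16))
(array([559.7, 271.1]), np.float64(4.15))
(array([559.6, 271.3]), np.float64(4.08))
width 35.63837698085444
ang 11.1171875
ang 14.955053
mid [[587.8 277.6]
 [593.2 278.5]
 [598.6 279.8]]
lower end [325 234] [[0.6431 0.2941 0.006 ]] upper [[0.5741 0.2742 0.006 ]]
(array([657.8, 293.8]), array([819.4, 434.3]), -76.4)
```

>>> apply_moves(rows=[{"xyz":[0,3,15],"turn":[0,0,-0.006],"grip":0.3},{"xyz":[0,3,35],"turn":[0,0,-0.006],"grip":0.3},{"xyz":[0,3,55],"turn":[0,0,-0.006],"grip":0.3},{"xyz":[0,3,72],"turn":[0,0,-0.006],"grip":0.3},{"xyz":[0,3,85],"turn":[0,0,-0.006],"grip":0.3},{"xyz":[0,3,93],"turn":[0,0,-0.006],"grip":0.3},{"xyz":[0,3,98],"turn":[0,0,-0.006],"grip":0.3},{"xyz":[0,3,101],"turn":[0,0,-0.006],"grip":0.3},{"xyz":[0,3,103],"turn":[0,0,-0.006],"grip":0.3},{"xyz":[0,3,104],"turn":[0,0,-0.006],"grip":0.3},{"xyz":[0,3,105],"turn":[0,0,-0.006],"grip":0.3},{"xyz":[0,3,105],"turn":[0,0,-0.006],"grip":0.3}])

```text
clock: 11.87
tcp_pos: [0.6137, 0.2829, 0.015]
orientation: [0.001, -0.122, 0.992, 0.0]
wrist_force: [-0.1, 0.1, -1.7]
finger_gap: 0.0372
grip_force: 40.6
```

>>> apply_moves(rows=[{"xyz":[0,0,0.5],"turn":[0,0,0],"grip":0.3},{"xyz":[0,0,1],"turn":[0,0,0],"grip":0.3},{"xyz":[0,0,1.5],"turn":[0,0,0],"grip":0.3},{"xyz":[0,0,1.5],"turn":[0,0,0],"grip":0.3}])

```text
clock: 12.2
tcp_pos: [0.6136, 0.2829, 0.0135]
orientation: [0.001, -0.122, 0.992, 0.0]
wrist_force: [0.1, 0.6, 0.8]
finger_gap: 0.0371
grip_force: 40.9
```

>>> apply_moves(rows=[{"xyz":[0,0,0.3],"turn":[0,0,0],"grip":0.3},{"xyz":[0,0,0.6],"turn":[0,0,0],"grip":0.3},{"xyz":[0,0,0.6],"turn":[0,0,0],"grip":0.3}])

```text
clock: 12.45
tcp_pos: [0.6136, 0.2829, 0.0135]
orientation: [0.001, -0.122, 0.992, 0.0]
wrist_force: [-1.7, -0.4, 6.3]
finger_gap: 0.0375
grip_force: 41.6
```

Seated. Release, rise and check.

>>> apply_moves(rows=[{"xyz":[0,0,-0.4],"turn":[0,0,0],"grip":0.47},{"xyz":[0,0,-0.4],"turn":[0,0,0],"grip":0.55},{"xyz":[0,0,-0.4],"turn":[0,0,0],"grip":0.7},{"xyz":[0,0,-0.4],"turn":[0,0,0],"grip":0.8},{"xyz":[0,0,-0.4],"turn":[0,0,0],"grip":0.8},{"xyz":[0,0,-10],"turn":[0,0,0],"grip":0.8},{"xyz":[0,0,-35],"turn":[0,0,0],"grip":0.8},{"xyz":[0,0,-65],"turn":[0,0,0],"grip":0.8},{"xyz":[0,0,-100],"turn":[0,0,0],"grip":0.8},{"xyz":[0,0,-125],"turn":[0,0,0],"grip":0.8},{"xyz":[0,0,-137],"turn":[0,0,0],"grip":0.8},{"xyz":[0,0,-137],"turn":[0,0,0],"grip":0.8}])

```text
clock: 13.45
tcp_pos: [0.6156, 0.2835, 0.1547]
orientation: [0.004, -0.122, 0.992, 0.001]
wrist_force: [-0.1, 0.5, 0.6]
finger_gap: 0.0681
grip_force: 0.0
```

```bash
python3 - <<'E'
from h import *
w=snap("wrist"); s=snap("scene"); np.savez("w.npz",**w); np.savez("s.npz",**s)
print(rim(w,(611,282),zb=.006,th=180))
a=cv2.resize(w["color"][130:270,220:420],(400,280),interpolation=3)
b=cv2.resize(s["color"][230:300,360:460],(400,280),interpolation=3)
b2=cv2.resize(s["color"][170:240,300:400],(400,280),interpolation=3)
cv2.imwrite("pics/p2.png",np.vstack([np.hstack([a,b]),np.hstack([b2,0*b2])]))
go(384,-290,150,-60)
E
```

```text
('uv', array([319., 193.]), 'n', np.int32(867), 'rect', array([611. , 283.5]), array([73.4, 39.6]), 14.0, 'circ', array([610.7, 284.8]), 37.3)
t 13.6 tcp [613.5 282.8 150. ] phi 104.0 q [ 0.31  0.54  0.19  1.22 -0.    0.07] shift [ 361.7 -500.    -0.8] turn [0.003 0.    2.863] gap 68.2
```

View pics/p2.png

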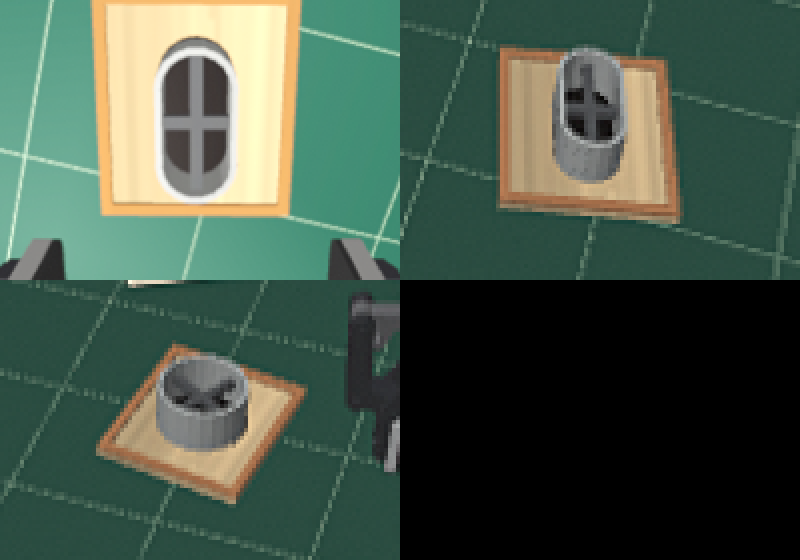

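Both dies look well placed in the picture, inside their lips and with no black outside the bands. Next is the small round die.

```bash
python3 - <<'E'
from h import *
go(384.5,-290,150,60)
E
```

```text
t 13.6 tcp [613.5 282.8 150. ] phi 104.0 q [ 0.31  0.54  0.19  1.22 -0.    0.07] shift [ 361.2 -500.1   -0.8] turn [0.001 0.002 0.769] gap 68.2
```

>>> apply_moves(rows=[{"xyz":[10,-14,0],"turn":[0,0,0.03],"grip":0.8},{"xyz":[28,-39,0],"turn":[0,0,0.08],"grip":0.8},{"xyz":[50,-69,0],"turn":[0,0,0.13],"grip":0.8},{"xyz":[73,-101,0],"turn":[0,0,0.18],"grip":0.8},{"xyz":[96,-133,0],"turn":[0,0,0.24],"grip":0.8},{"xyz":[119,-165,0],"turn":[0,0,0.3],"grip":0.8},{"xyz":[142,-197,0],"turn":[0,0,0.36],"grip":0.8},{"xyz":[165,-229,0],"turn":[0,0,0.42],"grip":0.8},{"xyz":[188,-261,0],"turn":[0,0,0.48],"grip":0.8},{"xyz":[211,-293,0],"turn":[0,0,0.54],"grip":0.8},{"xyz":[234,-325,0],"turn":[0,0,0.6],"grip":0.8},{"xyz":[257,-357,0],"turn":[0.001,0.002,0.66],"grip":0.8}])

```text
clock: 14.55
tcp_pos: [0.4483, -0.1268, 0.1475]
orientation: [-0.002, 0.207, 0.978, -0.0]
wrist_force: [1.2, -0.6, -0.6]
finger_gap: 0.0687
grip_force: 0.0
```

```bash
python3 - <<'E'
from h import *
go(384.5,-290,150,60)
E
```

```text
t 14.6 tcp [ 448.3 -126.8  147.5] phi 66.1 q [-0.45  0.15 -0.37  1.05 -0.   -0.03] shift [  -7.9 -175.    -2.3] turn [-0.001 -0.004  0.106] gap 68.7
```

>>> apply_moves(rows=[{"xyz":[-1,-32,-2],"turn":[0,-0.002,0.03],"grip":0.8},{"xyz":[-3,-64,-2],"turn":[0,-0.004,0.06],"grip":0.8},{"xyz":[-4,-96,-2],"turn":[0,-0.004,0.1],"grip":0.8},{"xyz":[-6,-128,-2],"turn":[0,-0.004,0.106],"grip":0.8},{"xyz":[-7,-155,-2],"turn":[0,-0.004,0.106],"grip":0.8},{"xyz":[-8,-170,-2],"turn":[0,-0.004,0.106],"grip":0.8},{"xyz":[-8,-175,-2],"turn":[0,-0.004,0.106],"grip":0.8},{"xyz":[-8,-175,-2],"turn":[0,-0.004,0.106],"grip":0.8},{"xyz":[-8,-175,-2],"turn":[0,-0.004,0.106],"grip":0.8}])

```text
clock: 15.3
tcp_pos: [0.3869, -0.2883, 0.1503]
orientation: [0.0, 0.258, 0.966, -0.0]
wrist_force: [-0.0, -0.2, -0.7]
finger_gap: 0.0683
grip_force: 0.0
```

```bash
python3 - <<'E'
from h import *
c=snap("wrist"); np.savez("w.npz",**c); cv2.imwrite("pics/w5.png",c["color"])
for th in(140,160,180): print(rim(c,(384,-290),th=th))
go(384.5,-290,6.5,60)
E
```

```text
('uv', array([311., 193.]), 'n', np.int32(994), 'rect', array([ 378.1, -291.1]), array([43. , 42.6]), -29.9, 'circ', array([ 376.6, -291.6]), 24.0)
('uv', array([311., 193.]), 'n', np.int32(652), 'rect', array([ 378.1, -291.1]), array([43. , 42.6]), -29.9, 'circ', array([ 378.6, -291.1]), 22.1)
('uv', array([311., 193.]), 'n', np.int32(604), 'rect', array([ 378.5, -291.3]), array([42.6, 42.1]), 60.1, 'circ', array([ 378.8, -291. ]), 21.9)
t 15.3 tcp [ 387.2 -288.   150.6] phi 60.2 q [-0.81  0.18 -0.34  1.06  0.   -0.29] shift [  1.5  -3.  144.1] turn [-0.     0.001  0.003] gap 68.2
```

View pics/w5.png

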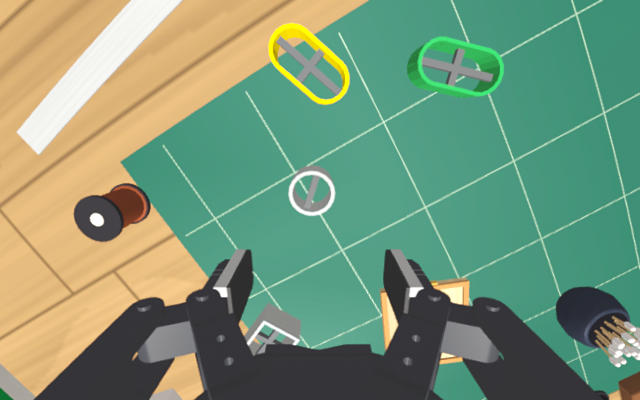

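Small die at (312,193), 42 mm as stated. Yellow (309,63) and green (455,68) are clear.

>>> apply_moves(rows=[{"xyz":[2,-3,25],"turn":[0,0,0],"grip":0.8},{"xyz":[3,-4,55],"turn":[0,0,0],"grip":0.8},{"xyz":[3,-4,85],"turn":[0,0,0],"grip":0.8},{"xyz":[3,-4,108],"turn":[0,0,0],"grip":0.8},{"xyz":[3,-4,122],"turn":[0,0,0],"grip":0.8},{"xyz":[3,-4,132],"turn":[0,0,0],"grip":0.8},{"xyz":[3,-4,139],"turn":[0,0,0],"grip":0.8},{"xyz":[3,-4,143],"turn":[0,0,0],"grip":0.8},{"xyz":[3,-4,144],"turn":[0,0,0],"grip":0.8},{"xyz":[3,-4,144],"turn":[0,0,0],"grip":0.8},{"xyz":[3,-4,144],"turn":[0,0,0],"grip":0.8}])

```text
clock: 16.27
tcp_pos: [0.3837, -0.2922, 0.0082]
orientation: [0.002, 0.257, 0.966, -0.001]
wrist_force: [0.0, 1.0, -0.3]
finger_gap: 0.0683
grip_force: 0.0
```

>>> apply_moves(rows=[{"xyz":[0,0,0],"turn":[0,0,0],"grip":0.55},{"xyz":[0,0,0],"turn":[0,0,0],"grip":0.55},{"xyz":[0,0,0],"turn":[0,0,0],"grip":0.45},{"xyz":[0,0,0],"turn":[0,0,0],"grip":0.35},{"xyz":[0,0,0],"turn":[0,0,0],"grip":0.35},{"xyz":[0,0,0],"turn":[0,0,0],"grip":0.35},{"xyz":[0,0,0],"turn":[0,0,0],"grip":0.35},{"xyz":[0,0,0],"turn":[0,0,0],"grip":0.35}])

```text
clock: 16.93
tcp_pos: [0.3834, -0.2921, 0.0083]
orientation: [0.002, 0.258, 0.966, -0.001]
wrist_force: [-0.8, 0.8, 4.3]
finger_gap: 0.0414
grip_force: 40.0
```

```bash
python3 - <<'E'
from h import *
go(598,-260,100,60)
T=dict(np.load("top0.npz"));S=dict(np.load("scene0.npz"))
for th in(90,110,130): print(sil(T,(598,-260),th),sil(S,(598,-260),th))
E
```

```text
t 16.9 tcp [ 383.4 -292.1    8.3] phi 60.2 q [-0.82  0.32 -0.54  0.7  -0.   -0.3 ] shift [-170.5  134.5  -91.2] turn [-0.002  0.004  0.003] gap 41.4
('uv', array([400., 166.]), 'rect', array([ 599.2, -262.1]), array([23.4, 22.5]), -44.9, 'circ', array([ 599.4, -262.2]), 13.5) ('uv', array([206., 205.]), 'rect', array([ 598.4, -260.1]), array([36.8, 35.9]), -60.4, 'circ', array([ 598.1, -260.2]), 19.7)
('uv', array([400., 166.]), 'rect', array([ 599.4, -263.7]), array([29.3, 26.4]), -89.6, 'circ', array([ 599.6, -263.2]), 15.7) ('uv', array([206., 205.]), 'rect', array([ 598.2, -260.2]), array([39.9, 36.9]), 29.6, 'circ', array([ 598.1, -259.9]), 20.3)
('uv', array([400., 166.]), 'rect', array([ 599.4, -262.2]), array([33.3, 32.1]), -2.0, 'circ', array([ 598.5, -262.6]), 17.7) ('uv', array([206., 205.]), 'rect', array([ 598.2, -260.4]), array([40.5, 38.4]), -6.0, 'circ', array([ 598.1, -259.7]), 20.6)
```

>>> apply_moves(rows=[{"xyz":[0,0,-4],"turn":[0,0,0],"grip":0.35},{"xyz":[0,0,-14],"turn":[0,0,0],"grip":0.35},{"xyz":[0,0,-32],"turn":[0,0,0],"grip":0.35},{"xyz":[-10,8,-55],"turn":[0,0,0],"grip":0.35},{"xyz":[-30,24,-80],"turn":[-0.002,0.004,0],"grip":0.35},{"xyz":[-56,44,-100],"turn":[-0.002,0.004,0],"grip":0.35},{"xyz":[-84,66,-110],"turn":[-0.002,0.004,0],"grip":0.35},{"xyz":[-112,88,-112],"turn":[-0.002,0.004,0],"grip":0.35},{"xyz":[-140,110,-112],"turn":[-0.002,0.004,0],"grip":0.35},{"xyz":[-160,126,-112],"turn":[-0.002,0.004,0],"grip":0.35},{"xyz":[-170,133,-112],"turn":[-0.002,0.004,0],"grip":0.35},{"xyz":[-171,134,-112],"turn":[-0.002,0.004,0],"grip":0.35}])

```text
clock: 17.93
tcp_pos: [0.6004, -0.2596, 0.12]
orientation: [0.0, 0.256, 0.967, 0.001]
wrist_force: [-0.2, 0.5, -0.9]
finger_gap: 0.0408
grip_force: 40.8
```

>>> apply_moves(rows=[{"xyz":[0,0,0],"turn":[0,0,0],"grip":0.35},{"xyz":[0,0,0],"turn":[0,0,0],"grip":0.35}])

```text
clock: 18.1
tcp_pos: [0.5968, -0.2601, 0.1197]
orientation: [-0.001, 0.258, 0.966, 0.001]
wrist_force: [-0.2, 0.2, -0.8]
finger_gap: 0.0407
grip_force: 40.8
```

```bash
python3 - <<'E'
from h import *
go(598.4,-260.8,120,60)
c=snap("wrist"); np.savez("w.npz",**c); cv2.imwrite("pics/w6.png",c["color"])
s=env.get_state()
print("held",rim(c,s["tcp_pos"][:2]*1e3,zb=s["tcp_pos"][2]-.0083,th=150)); 
for th in (60,80,100):print(sil(c,(595,-260),th))
E
```

```text
t 18.1 tcp [ 596.8 -260.1  119.7] phi 60.1 q [-0.53  0.51  0.07  1.13  0.   -0.01] shift [-1.7  0.2 -0.3] turn [ 0.001 -0.002  0.003] gap 40.7
held ('uv', array([318., 273.]), 'n', np.int32(1807), 'rect', array([ 592.5, -258.2]), array([42.1, 41.1]), -29.3, 'circ', array([ 592.6, -258.1]), 21.5)
('none', array([317.40646344, 199.50941196]))
('uv', array([317., 190.]), 'rect', array([ 587. , -255.6]), array([37.5, 18.3]), 61.6, 'circ', array([ 593.4, -259. ]), 18.8)
('uv', array([317., 198.]), 'rect', array([ 592.5, -258.6]), array([39.4, 32.7]), 62.1, 'circ', array([ 595.5, -260.1]), 19.8)
```

View pics/w6.png

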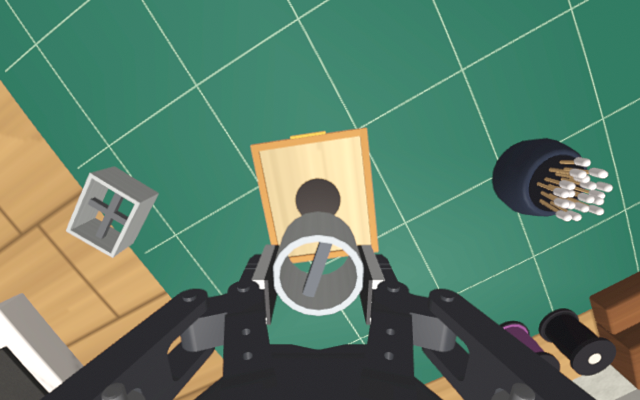

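Held small ring at (318,274), silhouette at (318,200) mostly visible; fit its arc.

```bash
sed -i 's/def arc(c,uv,r/def arc(c,x0,r/; s/P.mean(0)-\[0,15\]/P.mean(0)-[0,15] if x0 is None else x0/' h.py; python3 - <<'E'
from h import *
c=dict(np.load("w.npz"))
for th in(80,100,120): print(arc(c,(594,-259),21,(297,165,340,205),th))
b=comp(c["color"].max(2)<100,(318,195)); p=np.argwhere(b)[:,::-1]; print(p.min(0),p.max(0))
E
```

```text
(array([ 597., -261.]), np.float64(0.28))
(array([ 596.6, -260.8]), np.float64(0.32))
(array([ 596.4, -260.7]), np.float64(0.23))
[296 179] [339 214]
```

>>> apply_moves(rows=[{"xyz":[-2,0,15],"turn":[0,0,0],"grip":0.35},{"xyz":[-4,0,35],"turn":[0,0,0],"grip":0.35},{"xyz":[-4,0,55],"turn":[0,0,0],"grip":0.35},{"xyz":[-4,0,72],"turn":[0,0,0],"grip":0.35},{"xyz":[-4,0,85],"turn":[0,0,0],"grip":0.35},{"xyz":[-4,0,93],"turn":[0,0,0],"grip":0.35},{"xyz":[-4,0,98],"turn":[0,0,0],"grip":0.35},{"xyz":[-4,0,101],"turn":[0,0,0],"grip":0.35},{"xyz":[-4,0,103],"turn":[0,0,0],"grip":0.35},{"xyz":[-4,0,104],"turn":[0,0,0],"grip":0.35},{"xyz":[-4,0,104.5],"turn":[0,0,0],"grip":0.35},{"xyz":[-4,0,104.5],"turn":[0,0,0],"grip":0.35}])

```text
clock: 19.15
tcp_pos: [0.6017, -0.2623, 0.0159]
orientation: [0.0, 0.257, 0.966, 0.0]
wrist_force: [0.2, 0.4, -0.6]
finger_gap: 0.0409
grip_force: 40.8
```

>>> apply_moves(rows=[{"xyz":[0,0,0.5],"turn":[0,0,0],"grip":0.35},{"xyz":[0,0,1],"turn":[0,0,0],"grip":0.35},{"xyz":[0,0,1.5],"turn":[0,0,0],"grip":0.35},{"xyz":[0,0,1.5],"turn":[0,0,0],"grip":0.35}])

```text
clock: 19.48
tcp_pos: [0.6015, -0.2622, 0.0144]
orientation: [-0.0, 0.257, 0.966, 0.0]
wrist_force: [-0.9, 0.1, 3.1]
finger_gap: 0.0406
grip_force: 41.1
```

>>> apply_moves(rows=[{"xyz":[0,0,0.4],"turn":[0,0,0],"grip":0.35},{"xyz":[0,0,0.4],"turn":[0,0,0],"grip":0.35},{"xyz":[0,0,0.2],"turn":[0,0,0],"grip":0.52},{"xyz":[0,0,0],"turn":[0,0,0],"grip":0.6},{"xyz":[0,0,0],"turn":[0,0,0],"grip":0.75},{"xyz":[0,0,0],"turn":[0,0,0],"grip":0.85},{"xyz":[0,0,-8],"turn":[0,0,0],"grip":0.85},{"xyz":[0,0,-35],"turn":[0,0,0],"grip":0.85},{"xyz":[0,0,-70],"turn":[0,0,0],"grip":0.85},{"xyz":[0,0,-105],"turn":[0,0,0],"grip":0.85},{"xyz":[0,0,-130],"turn":[0,0,0],"grip":0.85},{"xyz":[0,0,-135],"turn":[0,0,0],"grip":0.85}])

```text
clock: 20.48
tcp_pos: [0.604, -0.2638, 0.1555]
orientation: [0.004, 0.257, 0.966, -0.001]
wrist_force: [0.1, -0.2, 1.1]
finger_gap: 0.0725
grip_force: 0.0
```

```bash
python3 - <<'E'
from h import *
w=snap("wrist"); s=snap("scene"); np.savez("w7.npz",**w); np.savez("s7.npz",**s)
print(rim(w,(596,-261),zb=.006,th=180))
a=cv2.resize(w["color"][130:270,220:420],(400,280),interpolation=3)
b=cv2.resize(s["color"][170:240,160:260],(400,280),interpolation=3)
cv2.imwrite("pics/p3.png",np.hstack([a,b]))
go(514,-425,150,26.3)
E
```

```text
('uv', array([318., 190.]), 'n', np.int32(554), 'rect', array([ 597.5, -260.3]), array([42.8, 42.4]), -29.9, 'circ', array([ 597.1, -260.1]), 21.9)
t 20.6 tcp [ 602.6 -263.   151.4] phi 60.2 q [-0.53  0.5   0.13  1.2   0.   -0.01] shift [  -3.7 -184.6    1.3] turn [0.002 0.003 0.591] gap 72.6
```

View pics/p3.png

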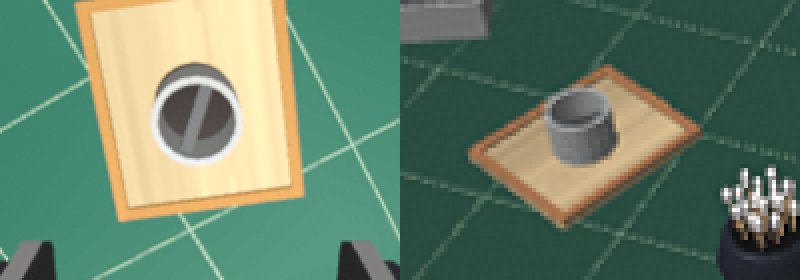

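Small die sits centred on its tray, no black outside the ring. On to the tag die.

>>> apply_moves(rows=[{"xyz":[0,-15,0],"turn":[0,0,0.06],"grip":1},{"xyz":[-1,-40,0],"turn":[0,0,0.15],"grip":1},{"xyz":[-2,-70,1],"turn":[0,0,0.25],"grip":1},{"xyz":[-2,-100,1],"turn":[0,0,0.35],"grip":1},{"xyz":[-3,-130,1],"turn":[0,0,0.45],"grip":1},{"xyz":[-3,-158,1],"turn":[0.002,0.003,0.54],"grip":1},{"xyz":[-4,-178,1],"turn":[0.002,0.003,0.59],"grip":1},{"xyz":[-4,-185,1],"turn":[0.002,0.003,0.59],"grip":1},{"xyz":[-4,-185,1],"turn":[0.002,0.003,0.59],"grip":1},{"xyz":[-4,-185,1],"turn":[0.002,0.003,0.59],"grip":1}])

```text
clock: 21.42
tcp_pos: [0.5123, -0.4239, 0.1462]
orientation: [-0.003, 0.527, 0.85, 0.0]
wrist_force: [-0.5, -0.4, 0.2]
finger_gap: 0.0852
grip_force: 0.0
```

```bash
python3 - <<'E'
from h import *
c=snap("wrist"); np.savez("w.npz",**c); cv2.imwrite("pics/w8.png",c["color"])
for th in(140,160,180): print(rim(c,(511,-425),th=th))
go(514,-425,7,26.3)
E
```

```text
('uv', array([315., 198.]), 'n', np.int32(1065), 'rect', array([ 509.4, -424.5]), array([63., 47.]), -64.0, 'circ', array([ 509.5, -424.8]), 38.3)
('uv', array([317., 198.]), 'n', np.int32(935), 'rect', array([ 509.6, -424.8]), array([62. , 47.2]), -63.6, 'circ', array([ 509.5, -424.8]), 38.3)
('uv', array([317., 199.]), 'n', np.int32(877), 'rect', array([ 509.5, -424.9]), array([62. , 46.7]), -63.5, 'circ', array([ 509.3, -425. ]), 38.2)
t 21.5 tcp [ 512.9 -423.4  146.6] phi 26.4 q [-0.81  0.53  0.16  1.21 -0.    0.3 ] shift [ -2.7   0.7 139.6] turn [-0.003 -0.006  0.003] gap 85.3
```

View pics/w8.png

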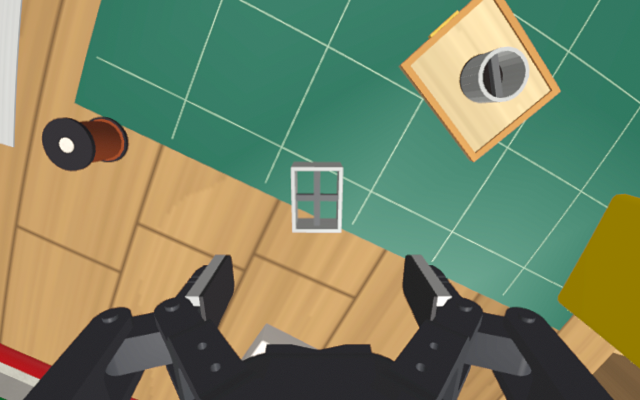

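Tag die at (317,199), 62 x 47 mm measured, matching. Descend and grip.

>>> apply_moves(rows=[{"xyz":[-1.5,-0.5,25],"turn":[-0.002,-0.004,0],"grip":1},{"xyz":[-1.5,-0.5,55],"turn":[-0.002,-0.004,0],"grip":1},{"xyz":[-1.5,-0.5,85],"turn":[-0.002,-0.004,0],"grip":1},{"xyz":[-1.5,-0.5,108],"turn":[-0.002,-0.004,0],"grip":1},{"xyz":[-1.5,-0.5,122],"turn":[-0.002,-0.004,0],"grip":0.85},{"xyz":[-1.5,-0.5,132],"turn":[-0.002,-0.004,0],"grip":0.85},{"xyz":[-1.5,-0.5,138],"turn":[-0.002,-0.004,0],"grip":0.85},{"xyz":[-1.5,-0.5,140],"turn":[-0.002,-0.004,0],"grip":0.85},{"xyz":[-1.5,-0.5,141],"turn":[-0.002,-0.004,0],"grip":0.85},{"xyz":[-1.5,-0.5,141],"turn":[-0.002,-0.004,0],"grip":0.85}])

```text
clock: 22.3
tcp_pos: [0.5132, -0.4263, 0.0076]
orientation: [0.001, 0.527, 0.85, -0.001]
wrist_force: [0.2, 0.5, 0.6]
finger_gap: 0.0723
grip_force: 0.0
```

>>> apply_moves(rows=[{"xyz":[0,0,0],"turn":[0,0,0],"grip":0.6},{"xyz":[0,0,0],"turn":[0,0,0],"grip":0.6},{"xyz":[0,0,0],"turn":[0,0,0],"grip":0.5},{"xyz":[0,0,0],"turn":[0,0,0],"grip":0.4},{"xyz":[0,0,0],"turn":[0,0,0],"grip":0.4},{"xyz":[0,0,0],"turn":[0,0,0],"grip":0.4},{"xyz":[0,0,0],"turn":[0,0,0],"grip":0.4},{"xyz":[0,0,0],"turn":[0,0,0],"grip":0.4}])

```text
clock: 22.97
tcp_pos: [0.5129, -0.4267, 0.0078]
orientation: [0.001, 0.527, 0.85, -0.001]
wrist_force: [-0.3, 1.1, 6.3]
finger_gap: 0.045
grip_force: 42.3
```

```bash
python3 - <<'E'
from h import *
go(371.5,283,120,89); go(513,-425,120,26.3)
E
```

```text
t 23.0 tcp [ 512.9 -426.7    7.8] phi 26.3 q [-0.81  0.62 -0.03  0.91 -0.    0.3 ] shift [ 698.5  188.2 -113.8] turn [-1.000e-03  2.000e-03 -1.094e+00] gap 45.0
t 23.0 tcp [ 512.9 -426.7    7.8] phi 26.3 q [-0.81  0.62 -0.03  0.91 -0.    0.3 ] shift [   1.3    0.8 -112.2] turn [-0.     0.002  0.001] gap 45.0
```

>>> apply_moves(rows=[{"xyz":[0,0,-4],"turn":[0,0,0],"grip":0.4},{"xyz":[0,0,-14],"turn":[0,0,0],"grip":0.4},{"xyz":[0,0,-32],"turn":[0,0,0],"grip":0.4},{"xyz":[10,3,-55],"turn":[0,0,-0.01],"grip":0.4},{"xyz":[30,8,-80],"turn":[0,0.002,-0.04],"grip":0.4},{"xyz":[60,16,-100],"turn":[0,0.002,-0.09],"grip":0.4},{"xyz":[93,25,-110],"turn":[0,0.002,-0.14],"grip":0.4},{"xyz":[127,34,-112],"turn":[0,0.002,-0.2],"grip":0.4},{"xyz":[161,43,-112],"turn":[0,0.002,-0.25],"grip":0.4},{"xyz":[195,52,-112],"turn":[0,0.002,-0.3],"grip":0.4},{"xyz":[229,61,-112],"turn":[0,0.002,-0.36],"grip":0.4},{"xyz":[263,71,-112],"turn":[0,0.002,-0.42],"grip":0.4}])

```text
clock: 23.97
tcp_pos: [0.4584, -0.1572, 0.1189]
orientation: [-0.001, 0.337, 0.941, 0.0]
wrist_force: [0.3, 0.0, -0.8]
finger_gap: 0.0453
grip_force: 41.5
```

```bash
python3 - <<'E'
from h import *
go(371.5,283,120,89)
E
```

```text
t 24.0 tcp [ 458.4 -157.2  118.9] phi 50.6 q [-0.5   0.21 -0.38  0.98  0.    0.19] shift [346.7 284.7  -0.5] turn [ 0.    -0.002 -0.671] gap 45.3
```

>>> apply_moves(rows=[{"xyz":[26,21,0],"turn":[0,-0.001,-0.05],"grip":0.4},{"xyz":[52,43,0],"turn":[0,-0.002,-0.1],"grip":0.4},{"xyz":[78,64,0],"turn":[0,-0.002,-0.15],"grip":0.4},{"xyz":[104,85,0],"turn":[0,-0.002,-0.2],"grip":0.4},{"xyz":[130,107,0],"turn":[0,-0.002,-0.26],"grip":0.4},{"xyz":[156,128,0],"turn":[0,-0.002,-0.31],"grip":0.4},{"xyz":[182,149,0],"turn":[0,-0.002,-0.37],"grip":0.4},{"xyz":[208,171,0],"turn":[0,-0.002,-0.43],"grip":0.4},{"xyz":[234,192,0],"turn":[0,-0.002,-0.49],"grip":0.4},{"xyz":[260,214,0],"turn":[0,-0.002,-0.55],"grip":0.4},{"xyz":[286,235,0],"turn":[0,-0.002,-0.6],"grip":0.4},{"xyz":[308,253,0],"turn":[0,-0.002,-0.64],"grip":0.4}])

```text
clock: 24.97
tcp_pos: [0.3822, 0.2344, 0.1195]
orientation: [0.0, 0.024, 1.0, 0.0]
wrist_force: [0.3, 0.2, -1.3]
finger_gap: 0.0453
grip_force: 41.5
```

```bash
python3 - <<'E'
from h import *
go(371.5,283,120,89)
E
```

```text
t 25.0 tcp [382.2 234.4 119.5] phi 87.3 q [ 0.37  0.14 -0.46  0.97  0.    0.42] shift [13.  48.  -0.5] turn [ 0.001  0.    -0.03 ] gap 45.3
```

>>> apply_moves(rows=[{"xyz":[8,25,0],"turn":[0,0,-0.03],"grip":0.4},{"xyz":[12,42,0],"turn":[0,0,-0.03],"grip":0.4},{"xyz":[13,48,0],"turn":[0,0,-0.03],"grip":0.4},{"xyz":[13,48,0],"turn":[0,0,-0.03],"grip":0.4},{"xyz":[13,48,0],"turn":[0,0,-0.03],"grip":0.4}])

```text
clock: 25.38
tcp_pos: [0.3725, 0.2807, 0.119]
orientation: [0.0, 0.01, 1.0, -0.0]
wrist_force: [-0.3, 0.7, -1.9]
finger_gap: 0.0454
grip_force: 41.6
```

```bash
python3 - <<'E'
from h import *
go(371.5,283,120,89)
c=snap("wrist"); np.savez("w.npz",**c); cv2.imwrite("pics/w9.png",c["color"])
s=env.get_state()
print("held",rim(c,s["tcp_pos"][:2]*1e3,zb=s["tcp_pos"][2]-.0078,th=150)); 
for th in (80,100):print(sil(c,(360,283),th))
S=dict(np.load("scene0.npz")); T=dict(np.load("top0.npz"))
for th in(70,90,110): print(sil(S,(371,283),th),sil(T,(371,283),th)[2:5])
E
```

```text
t 25.4 tcp [372.5 280.7 119. ] phi 88.8 q [ 0.47  0.17 -0.42  0.97 -0.    0.49] shift [ 1.   2.3 -1. ] turn [-0.     0.    -0.003] gap 45.4
held ('uv', array([317., 270.]), 'n', np.int32(2859), 'rect', array([368.8, 281.1]), array([62.3, 46.6]), -1.2, 'circ', array([368.8, 281. ]), 38.5)
('uv', array([320., 179.]), 'rect', array([352.6, 284. ]), array([43.6, 28.3]), 88.8, 'circ', array([352.6, 283.8]), 25.7)
('uv', array([320., 180.]), 'rect', array([353. , 284.1]), array([44.1, 30.2]), 87.6, 'circ', array([353., 284.]), 26.1)
('uv', array([424., 198.]), 'rect', array([371.3, 283.3]), array([57.7, 43.9]), -2.5, 'circ', array([371.4, 283.4]), 35.7) ('rect', array([371.6, 281.6]), array([47.5, 32.3]))
('uv', array([424., 198.]), 'rect', array([371.3, 282.9]), array([57.7, 44.5]), -2.4, 'circ', array([371.4, 283.4]), 35.7) ('rect', array([371.5, 281.3]), array([52.4, 36.4]))
('uv', array([424., 198.]), 'rect', array([372.1, 283.3]), array([59.1, 45.4]), -2.6, 'circ', array([371.4, 283.4]), 35.7) ('rect', array([371.3, 281.4]), array([52.7, 40.1]))
```

View pics/w9.png

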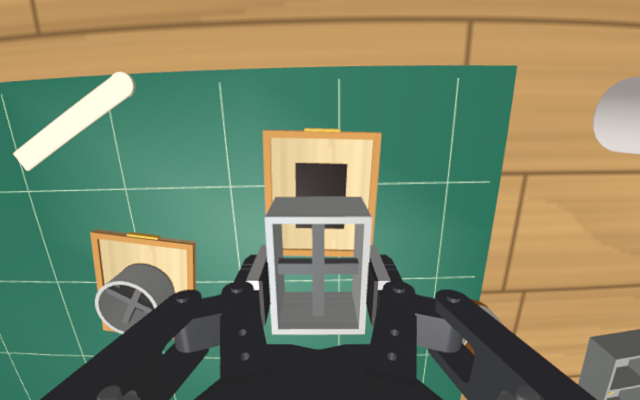

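Held tag at (318,268), silhouette's upper edge at row ~164, cols 296–346; compute its centre from that edge.

```bash
python3 - <<'E'
from h import *
c=dict(np.load("w.npz")); g=c["color"].max(2)
for th in(80,100,120):
    E_=[(u,155+np.where(g[155:190,u]<th)[0][0]-.5) for u in range(302,342)]
    L=[];R=[]
    for v in range(170,192):
        k=np.where(g[v,285:360]<th)[0]+285; L.append((k[0]-.5,v));R.append((k[-1]+.5,v))
    L,R,E_=[onplane(c,q,.006)[:,:2]*1e3 for q in(L,R,E_)]
    pe=np.polyfit(E_[:,1],E_[:,0],1); pl=np.polyfit(L[:,0],L[:,1],1); pr=np.polyfit(R[:,0],R[:,1],1)
    print("edge x at y284",np.polyval(pe,284).round(1),"ang",-np.degrees(pe[0]).round(1),np.degrees([pl[0],pr[0]]).round(1),"y at x355 L,R",np.polyval(pl,355).round(1),np.polyval(pr,355).round(1))
E
```

```text
edge x at y284 338.2 ang -2.5 [-0.7 -3.4] y at x355 L,R 262.3 305.8
edge x at y284 337.9 ang -2.0 [-2.4 -1.4] y at x355 L,R 261.5 306.0
edge x at y284 337.9 ang -2.1 [-2.4 -1.4] y at x355 L,R 261.5 306.3
```

>>> apply_moves(rows=[{"xyz":[0.5,2.3,15],"turn":[0,0,0.015],"grip":0.4},{"xyz":[0.5,2.3,35],"turn":[0,0,0.015],"grip":0.4},{"xyz":[0.5,2.3,55],"turn":[0,0,0.015],"grip":0.4},{"xyz":[0.5,2.3,72],"turn":[0,0,0.015],"grip":0.4},{"xyz":[0.5,2.3,85],"turn":[0,0,0.015],"grip":0.4},{"xyz":[0.5,2.3,93],"turn":[0,0,0.015],"grip":0.4},{"xyz":[0.5,2.3,98],"turn":[0,0,0.015],"grip":0.4},{"xyz":[0.5,2.3,101],"turn":[0,0,0.015],"grip":0.4},{"xyz":[0.5,2.3,103],"turn":[0,0,0.015],"grip":0.4},{"xyz":[0.5,2.3,104],"turn":[0,0,0.015],"grip":0.4},{"xyz":[0.5,2.3,104.5],"turn":[0,0,0.015],"grip":0.4},{"xyz":[0.5,2.3,104.5],"turn":[0,0,0.015],"grip":0.4}])

```text
clock: 26.43
tcp_pos: [0.3726, 0.2836, 0.0149]
orientation: [0.001, 0.018, 1.0, 0.0]
wrist_force: [0.2, 0.8, -2.3]
finger_gap: 0.045
grip_force: 41.6
```

>>> apply_moves(rows=[{"xyz":[0,0,0.5],"turn":[0,0,0],"grip":0.4},{"xyz":[0,0,1],"turn":[0,0,0],"grip":0.4},{"xyz":[0,0,1.5],"turn":[0,0,0],"grip":0.4},{"xyz":[0,0,1.5],"turn":[0,0,0],"grip":0.4}])

```text
clock: 26.77
tcp_pos: [0.3724, 0.2836, 0.0138]
orientation: [0.001, 0.018, 1.0, 0.0]
wrist_force: [-1.6, -0.7, 5.7]
finger_gap: 0.045
grip_force: 42.4
```

Contact; release and rise.

>>> apply_moves(rows=[{"xyz":[0,0,-0.2],"turn":[0,0,0],"grip":0.55},{"xyz":[0,0,-0.3],"turn":[0,0,0],"grip":0.62},{"xyz":[0,0,-0.3],"turn":[0,0,0],"grip":0.75},{"xyz":[0,0,-0.3],"turn":[0,0,0],"grip":0.88},{"xyz":[0,0,-0.3],"turn":[0,0,0],"grip":0.88},{"xyz":[0,0,-8],"turn":[0,0,0],"grip":0.88},{"xyz":[0,0,-35],"turn":[0,0,0],"grip":0.88},{"xyz":[0,0,-70],"turn":[0,0,0],"grip":0.88},{"xyz":[0,0,-105],"turn":[0,0,0],"grip":0.88},{"xyz":[0,0,-130],"turn":[0,0,0],"grip":0.88},{"xyz":[0,0,-135],"turn":[0,0,0],"grip":0.88},{"xyz":[0,0,-135],"turn":[0,0,0],"grip":0.88}])

```text
clock: 27.77
tcp_pos: [0.3737, 0.2842, 0.1506]
orientation: [0.002, 0.018, 1.0, 0.001]
wrist_force: [-0.4, -0.2, -0.1]
finger_gap: 0.0753
grip_force: 0.0
```

```bash
python3 - <<'E'
from h import *
w=snap("wrist"); s=snap("scene"); np.savez("w10.npz",**w); np.savez("s10.npz",**s)
print(rim(w,(369,283),zb=.006,th=180))
a=cv2.resize(w["color"][120:280,230:430],(400,320),interpolation=2)
b=cv2.resize(s["color"][160:240,300:400],(400,320),interpolation=2)
d=cv2.resize(s["color"][160:230,380:480],(400,280),interpolation=2)
w7=np.load("w7.npz")["color"]; e=cv2.resize(w7[130:270,220:420],(400,280),interpolation=2)
cv2.imwrite("pics/p4.png",np.vstack([np.hstack([a,b]),np.hstack([d,e])]))
go(466,102,150,0)
E
```

```text
('uv', array([317., 195.]), 'n', np.int32(856), 'rect', array([368.9, 284.2]), array([61.3, 47. ]), -2.0, 'circ', array([368.8, 283.9]), 38.3)
t 27.9 tcp [371.8 283.1 147.5] phi 87.9 q [ 0.48  0.15 -0.37  1.04  0.    0.51] shift [-100.6 -177.6   -2.5] turn [-0.    -0.     1.535] gap 75.5
```

View pics/p4.png

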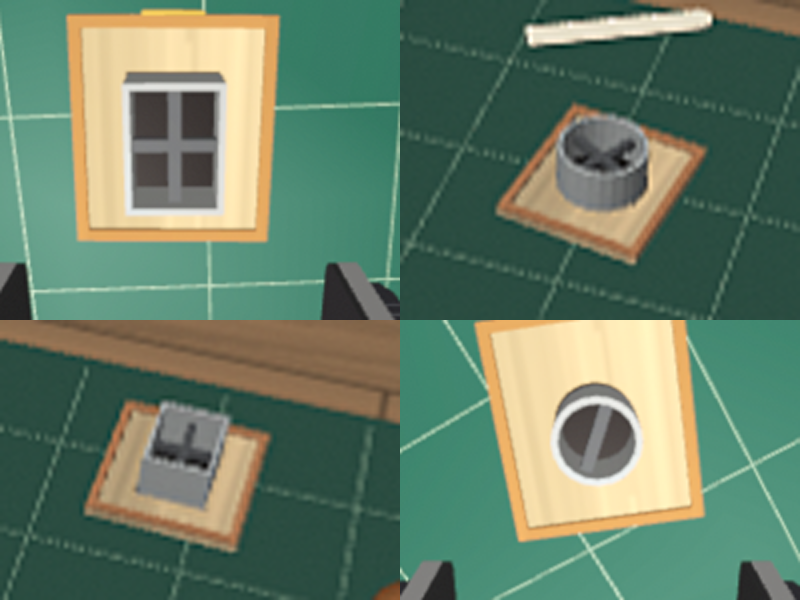

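Tag placed squarely, and the large and small dies are on their silhouettes too. The dark edge seen above the large ring in p1 and the slot in p2 needs a check: wall shade or exposed silhouette?

```bash
python3 - <<'E'
import cv2
for f,u,v0,v1 in(("p1",190,54,84),("p2",197,28,52),("p3",195,56,84),("p1",185,195,206)):
    im=cv2.imread(f"pics/{f}.png"); print(f,u,[tuple(map(int,im[v,u])) for v in range(v0,v1,3)])
E
```

```text
p1 190 [(183, 235, 255), (186, 238, 255), (158, 210, 236), (104, 126, 141), (113, 115, 115), (112, 115, 114), (144, 148, 148), (196, 200, 200), (219, 223, 222), (186, 189, 188)]
p2 197 [(196, 248, 255), (196, 249, 255), (173, 225, 251), (96, 128, 148), (125, 129, 127), (127, 130, 130), (168, 172, 172), (219, 223, 223)]
p3 195 [(184, 236, 255), (183, 236, 255), (111, 147, 169), (97, 102, 105), (119, 123, 122), (118, 121, 121), (139, 142, 142), (204, 208, 207), (234, 237, 236), (208, 211, 211)]
p1 185 [(197, 201, 201), (201, 205, 207), (144, 157, 177), (94, 167, 227)]
```

No exposed black: those pixels are grey wall with only sub-pixel blending at the edge. The gripper is clear of everything, so I hand in.

```bash
python3 -c "
from workcell import ticket
print(ticket.hand_in())"
```

```text
the job is handed in; nothing more can be done
None
```

All four dies were lowered onto their matching trays, covering their silhouettes as far as the camera views show; the pot, bottle and look-alikes were not touched, and I handed the job in at about 28 s (no verdict was shown).

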